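Tap-test the pumps of three ceramic dispensers

ROBOT

A 7-joint arm with a two-finger parallel gripper is mounted at the origin on the work surface. World frame = base frame: x ahead of the robot, y to its left, z up, the work surface at z = 0. Lengths are in m, angles in rad, forces in N, time in s.
With the tool pointing down it reaches from about 0.4 to 0.9 m from the base axis. Payload 5.6 kg.
Tool frame: the origin (TCP) lies midway between the tips of the shut fingers; the grasp point (between the pads) lies 19 mm behind it; y points along the fingers, z is the direction in which the jaws open and shut, and the axes are right-handed (so a half turn about y gives the same grasp; the last joint's range is limited). The gripper opens to 92 mm and grips with 3 to 60 N. Pads are 20 mm wide; open, the fingers measure 128 mm over their backs; the gripper's body (75 mm by 189 mm) begins 69 mm behind the grasp point.
Start: joints at [-1.202, 0.468, -0.012, 1.603, 0.006, 1.071, -0.056], TCP at [0.26, 0.596, 0.215] pointing down, gripper open.
Joint ranges: [-2.53, 2.53], [-0.31, 2.02], [-1.57, 1.55], [0.28, 2.44], [-1.29, 4.43], [0.15, 1.84], [-2.92, 2.92]. Speed limits (rad/s): [2.57, 2.57, 3.14, 3.14, 3.14, 3.14, 3.14].

INTERFACE

Orientations are given as a 3x3 rotation matrix whose columns are the frame's x, y, z axes.
In Python, from station import env, effector, solver, viewer, workorder, search_frame, tip_of gives the robot as it stands. Calls block until the motion is done:
- env.reach(position, orientation): joint-space move of the TCP to a pose.
- env.movel(position, frame=None, rate=0.15): straight line of the TCP; frame=None keeps the orientation; rate is the mean speed in m/s.
- env.goto_joints(angles): joint-space move.
- effector.release() and effector.grasp(squeeze=None): open the fingers fully, or close them until they stop; squeeze is the grip in N (None keeps the last).
- env.pause(seconds).
- solver.inverse_kinematics(position, orientation): joint angles nearest the present ones, or None.
- env.sense(): the state.
- viewer.read_camera(name): name is "scene" or "top" or "wrist"; returns (picture, depth): 384x512x3 uint8, red, green, blue; 384x512 float32, m along the optical axis (not along the pixel's ray), 0 where there is no reading.
- viewer.camera_info(name): a dict with "intrinsics" (3x3 intrinsics, pixels), "eye" and "rotation" of the camera in the world; the wrist camera has in their place "T_tool_cam" (4x4, takes a point from camera to tool coordinates, whose origin is the TCP and whose axes are the tool frame's). Camera axes: x right, y up, looking along -z (the intrinsics and any distortion apply to the point x, -y, -z); pixel columns grow to the right and rows downward; lengths in m; the calibration is good to about 2 mm. A picture is of the moment at which its call begins: read the wrist's pose just before it. camera_info takes no time and is no camera call.
A pose or a line that the arm cannot do raises env.PlanningError and nothing moves.
- workorder.finish_job(): hands the job in, once; it reports no verdict.
Trained networks look in the newest picture that a camera, given by its name, has taken for a name from the list of things; names that differ only in an ending like _2 or _b are one class to them, and where a whole thing is asked for, a point or a joint stands for the part that bears it (a point fixed in the world has none). Each returns a list of dicts, best first, with "score" (0 to 1); they miss things now and then, are a little off and sometimes report something else, mostly with a low value. They report only what shows in the picture. A call takes as long as a camera call. They do not tell look-alikes from the thing itself.
- search_frame(camera, name): "at" ([x, y, z] in m, in world coordinates, good to about 4 mm: the middle of the surface that is visible of it).
- tip_of(camera, name): "at" ([x, y, z] in m, in world coordinates, good to about 4 mm: a listed point, or the origin of a listed thing).
The state is a dict: "t": time; "joint_positions": joint angles; "joint_velocities": joint speeds; "tau": joint torques, N m; "ee_pos": TCP position; "tcp_rot": TCP orientation; "wrist_force": force on the tool from outside, world axes, zero at the start; "moment": the same for the moment, N m; "gripper_width": finger opening in m.
Only numpy, scipy, OpenCV 4.12 (cv2) and the standard library are available. Lean on these libraries where they do the work, as an engineer would, in place of code of your own. Each camera call takes 0.05 s, during which the arm holds its last target. There are 200 camera calls.

TASK

Test the pumps of the three finished terracotta soap dispensers on the ware board: with the fingertips, lightly press down the pump head of the tall one, then of the squat one, then of the small one, in that order, letting each spring back up. Press each only part of its way, a few millimetres, and never down to its stop; do not shift, tip or lift a dispenser. Leave everything else where it stands, and finish with the hand clear.

Things in the scene. Friction and masses are not known exactly. Their poses are not given: they have to be found in the camera images.
- ware_board: fixed flat wooden board, 280 (x) x 620 (y) x 20 mm high, lying on the table; the three dispensers stand on it in a row. Origin: centre of its underside, on the table; z up.
- tall: the tall dispenser, clearly the highest of the three, with a long upright shape: a loose closed terracotta bottle with a black pump head on top, standing upright on the board, body 84 mm across and 120 mm high, 163 mm high with the pump up, about 0.62 kg. Origin: centre of its underside, 20 mm above the table; z up.
- tall_button (a point): centre of the flat top of the tall dispenser's pump head, the spot to press: a level black disc 34 mm across and 9 mm thick, 163 mm above the board (183 mm above the table) when up; it goes down with the pump. z up. A thin spout stands out 50 mm from the centre along its -x, just below the top.
- tall_pump (a joint): how far the tall dispenser's pump head is pressed straight down, m: 0 up, 0.014 fully down on its stop. A spring returns it: it begins to move at about 3 N, takes about 5 N at 5 mm, 7 N at 10 mm and 8.6 N at the stop.
- squat: the squat dispenser, clearly the widest of the three, with a low bulging shape: a loose closed terracotta bottle with a black pump head on top, standing upright on the board, body 124 mm across and 60 mm high, 103 mm high with the pump up, about 0.57 kg. Origin: centre of its underside, 20 mm above the table; z up.
- squat_button (a point): centre of the flat top of the squat dispenser's pump head, the spot to press: a level black disc 34 mm across and 9 mm thick, 103 mm above the board (123 mm above the table) when up; it goes down with the pump. z up. A thin spout stands out 50 mm from the centre along its -x, just below the top.
- squat_pump (a joint): how far the squat dispenser's pump head is pressed straight down, m: 0 up, 0.014 fully down on its stop. A spring returns it: it begins to move at about 3 N, takes about 5 N at 5 mm, 7 N at 10 mm and 8.6 N at the stop.
- small: the small slim dispenser, the narrowest of the three, with a short straight cylindrical shape: a loose closed terracotta bottle with a black pump head on top, standing upright on the board, body 62 mm across and 72 mm high, 115 mm high with the pump up, about 0.32 kg. Origin: centre of its underside, 20 mm above the table; z up.
- small_button (a point): centre of the flat top of the small dispenser's pump head, the spot to press: a level black disc 34 mm across and 9 mm thick, 115 mm above the board (135 mm above the table) when up; it goes down with the pump. z up. A thin spout stands out 50 mm from the centre along its -x, just below the top.
- small_pump (a joint): how far the small dispenser's pump head is pressed straight down, m: 0 up, 0.014 fully down on its stop. A spring returns it: it begins to move at about 3 N, takes about 5 N at 5 mm, 7 N at 10 mm and 8.6 N at the stop.
- pinch_cup: small open terracotta cup standing mouth UP at the robot-side edge of the board, 52 mm across, 45 mm high; leave alone. Origin: centre of its underside.
- kiln_post: off-white round kiln post standing at the robot-side edge of the board, 34 mm across, 50 mm high; leave alone. Origin: centre of its underside.
- mug: white glazed mug on the table, mouth up, 76 mm across, 85 mm high; leave alone. Origin: centre of its underside.
- glaze_jar: white plastic jar with black cap on the table, 68 mm across, 90 mm high; leave alone. Origin: centre of its underside.
- brush: brush lying on the table at the side; leave alone. Origin: on its handle line, at the underside.
- slip_spatula: spatula lying on the table at the side; leave alone. Origin: on its handle line, at the underside.
- wood_rib: flat wooden disc (potter's rib) on the table, 84 mm across, 8 mm thick; leave alone. Origin: centre of its underside.
Not all that is in view belongs to the job. Leave any green look-alike of the squat alone.

How it is judged:
On the way, in this order (a step that is already met when the one before it is completed fails the run):
1. the fingers press the tall dispenser's pump down by over 2 mm while the other two pumps are up (value of joint tall_pump above 0.002 m and contact force between the fingers and tall above 0.5 N and value of joint each of squat_pump, small_pump below 0.001 m), for 0.02 s.
2. the fingers press the squat dispenser's pump down by over 2 mm while the other two pumps are up (value of joint squat_pump above 0.002 m and contact force between the fingers and squat above 0.5 N and value of joint each of tall_pump, small_pump below 0.001 m), for 0.02 s.
3. the fingers press the small dispenser's pump down by over 2 mm while the other two pumps are up (value of joint small_pump above 0.002 m and contact force between the fingers and small above 0.5 N and value of joint each of tall_pump, squat_pump below 0.001 m), for 0.02 s.
At the end, for the whole second after the job is handed in: After the presses in the stated order, all three pumps are back up (within 1.5 mm), the dispensers stand at rest, upright (within 0.1 rad) and within 15 mm of where they started, and every other loose thing is within 15 mm of its start (value of joint each of tall_pump, squat_pump, small_pump below 0.0015 m and distance of each of tall, squat, small, pinch_cup, kiln_post, mug, glaze_jar, brush, slip_spatula, wood_rib from where it was at the start of the episode below 0.015 m and angle between each of tall, squat, small's own z axis and vertical below 0.1 rad and linear speed of each of tall, squat, small below 0.01 m/s); the robot touches nothing.
It fails at once if a pump is pressed hard (over 12 mm of its 14 mm) (value of joint any of tall_pump, squat_pump, small_pump above 0.012 m).
It fails at once if a dispenser is lifted or carried (over 8 mm up) (height (world z) of any of tall, squat, small above 0.028 m).
It fails at once if a dispenser is shifted by over 15 mm or tipped by over 0.2 rad (distance of any of tall, squat, small from where it was at the start of the episode above 0.015 m or angle between any of tall, squat, small's own z axis and vertical above 0.2 rad).
It fails at once if another loose thing is moved by over 15 mm (distance of any of pinch_cup, kiln_post, mug, glaze_jar, brush, slip_spatula, wood_rib from where it was at the start of the episode above 0.015 m).
It also fails if it takes over 48 s, if anything falls off the work surface, if the arm or the gripper's body presses on something with over 40 N, if the wrist force passes 120 N, or if a joint passes its speed limit or range.

## Working session

There is one attempt and no reset: what is moved stays moved. The work goes in short steps, each a Python script; the robot and the scene stay as the last script left them, time stands still between calls to the robot, and variables do not carry over. Pictures are saved under pics/ and viewed, about 8 in all and at most 12, crops included, and the job is handed in when it is done.

```bash
mkdir -p pics; ls; python3 - <<'E'
from station import *
import cv2,numpy as np
ims=[]
for c in("scene","top"):
    p,d=viewer.read_camera(c); ims.append(p)
    for n in("tall","squat","small"):
        for r in tip_of(c,n+"_button"): print(c,n,'btn',np.round(r["at"],3),round(r["score"],2))
        for r in search_frame(c,n): print(c,n,'srch',np.round(r["at"],3),round(r["score"],2))
cv2.imwrite("pics/a.png",cv2.resize(np.vstack(ims),None,fx=.78,fy=.78)[:,:,::-1])
cv2.imwrite("pics/top.png",ims[1][:,:,::-1])
s=env.sense();print(s["t"],s["ee_pos"],s["tcp_rot"],s["wrist_force"],s["gripper_width"])
E
```

```text
pics
scene tall btn [ 0.579 -0.144  0.186] 0.63
scene tall srch [ 0.6   -0.158  0.115] 0.87
scene tall srch [ 0.596 -0.03   0.019] 0.53
scene squat btn [0.203 0.365 0.103] 0.59
scene squat btn [0.606 0.23  0.124] 0.54
scene squat btn [0.313 0.214 0.103] 0.43
scene squat srch [0.628 0.216 0.07 ] 0.91
scene squat srch [0.222 0.347 0.047] 0.79
scene squat srch [0.327 0.202 0.049] 0.67
scene squat srch [ 0.393 -0.486  0.019] 0.52
scene small btn [0.599 0.014 0.133] 0.7
scene small btn [ 0.658 -0.43  -0.003] 0.52
scene small btn [0.56  0.032 0.002] 0.24
scene small srch [0.607 0.002 0.083] 0.72
top tall btn [0.599 0.018 0.021] 0.63
top tall btn [ 0.579 -0.149  0.184] 0.55
top tall srch [ 0.56  -0.139  0.134] 0.79
top squat btn [0.616 0.229 0.124] 0.63
top squat btn [0.311 0.214 0.101] 0.51
top squat btn [0.205 0.36  0.104] 0.39
top squat srch [0.208 0.359 0.055] 0.9
top squat srch [0.307 0.203 0.052] 0.84
top squat srch [0.604 0.226 0.071] 0.71
top small btn [0.596 0.014 0.137] 0.61
top small btn [ 0.449 -0.047  0.021] 0.5
top small srch [0.588 0.012 0.136] 0.64
top small srch [ 0.538 -0.477  0.009] 0.59
0.7 [0.26022969 0.59563794 0.21459893] [[ 9.16377966e-01  6.97414071e-05  4.00314149e-01]
 [-4.00314152e-01  1.98623916e-05  9.16377968e-01]
 [ 5.59582925e-05 -9.99999997e-01  4.61199303e-05]] [ 0.19291006  0.28381022 -0.20313987] 0.09219033855562209
```

View pics/a.png

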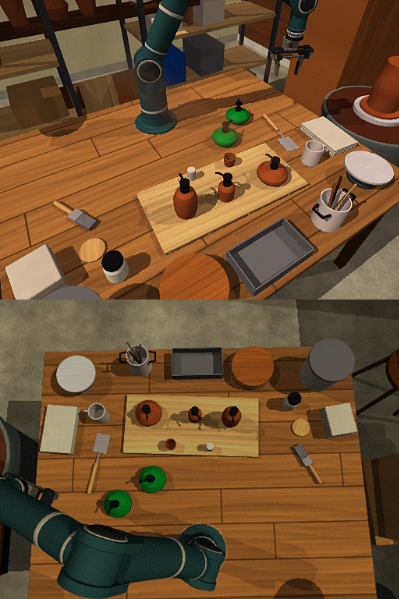

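Tall, small and squat stand right to left on the board in the top view; the two green look-alikes are the other squat hits, at (0.31, 0.21) and (0.21, 0.36). Next I'll refine the button centres from depth.

```bash
cat > h.py <<'E'
from station import *
import numpy as np
H=dict(tall=.183,squat=.123,small=.135)
G=dict(tall=(.579,-.147),squat=(.611,.229),small=(.598,.014))
R=np.array([[1,0,0],[0,0,1],[0,-1,0]],float)
def cloud(c):
    if c=="wrist": s=env.sense()
    p,d=viewer.read_camera(c); i=viewer.camera_info(c); K=i["intrinsics"]
    v,u=np.nonzero(d>0); z=d[v,u]
    P=np.c_[(u-K[0,2])*z/K[0,0],-(v-K[1,2])*z/K[1,1],-z]
    if c=="wrist":
        T=i["T_tool_cam"]; P=P@T[:3,:3].T+T[:3,3]; P=P@s["tcp_rot"].T+s["ee_pos"]
    else: P=P@np.array(i["rotation"]).T+i["eye"]
    return p,P,p[v,u]
def disc(P,C,n):
    g=np.array(G[n]); m=(abs(P[:,2]-H[n])<.005)&(C.max(1)<90)
    for r in(.04,.03,.022,.02,.02):
        k=m&(np.linalg.norm(P[:,:2]-g,axis=1)<r)
        if k.sum()<4: return None
        g=(P[k,:2].min(0)+P[k,:2].max(0))/2 if r<.021 else P[k,:2].mean(0)
    return np.round([*g,P[k,2].mean(),k.sum()],4)
E
python3 - <<'E'
from h import *
for c in("top","scene"):
    p,P,C=cloud(c); print(c,viewer.camera_info(c).keys())
    for n in H: print(n,disc(P,C,n))
effector.grasp()
s=env.sense();print(s["t"],s["gripper_width"])
env.movel([.26,.596,.3]); env.reach([.55,-.147,.30],R)
s=env.sense();print(s["t"],s["ee_pos"],s["wrist_force"])
p,P,C=cloud("wrist"); print(disc(P,C,"tall"))
import cv2; cv2.imwrite("pics/w1.png",p[:,:,::-1])
print([(np.round(r["at"],4),r["score"]) for r in tip_of("wrist","tall_button")])
E
```

```text
top dict_keys(['intrinsics', 'eye', 'rotation'])
tall [ 0.573  -0.1453  0.1834 85.    ]
squat [ 0.6076  0.2278  0.123  81.    ]
small [5.931e-01 1.520e-02 1.353e-01 7.800e+01]
scene dict_keys(['intrinsics', 'eye', 'rotation'])
tall [  0.5783  -0.1469   0.1834 118.    ]
squat [ 0.6125  0.2263  0.1236 81.    ]
small [5.980e-01 1.420e-02 1.355e-01 9.700e+01]
2.15 0.00025451962015121877
5.675 [ 0.55030945 -0.14607928  0.29986506] [ 0.63925148 -0.01566105  0.01497612]
[ 5.696e-01 -1.451e-01  1.829e-01  6.450e+02]
[(array([ 0.5821, -0.1436,  0.1809]), 0.6)]
```

View pics/w1.png

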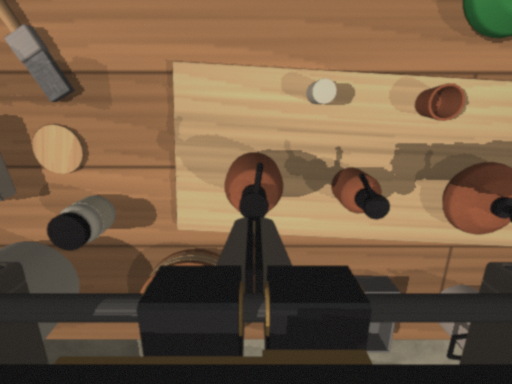

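The wrist view shows the tall pump head at about pixel (254,200), just ahead of the fingers, which partly hide it. Its spout points toward the robot, and that pulls the depth estimates to -x. The scene camera and the network agree to within about 4 mm, which is enough for pressing a 34 mm disc. Pressing the tall one now with force feedback.

```bash
cat >> h.py <<'E'
def press(n,x,y):
    env.reach([x,y,max(H[n]+.06,.25)],R)
    env.movel([x,y,H[n]+.008],R); env.pause(.2)
    f0=env.sense()["wrist_force"].copy(); z=H[n]+.001
    while True:
        env.movel([x,y,z],R,rate=.02); env.pause(.1); s=env.sense(); f=s["wrist_force"]-f0
        print(n,round(s["t"],2),"cmd",round(z,4),"tcp",np.round(s["ee_pos"],4),"f",np.round(f,2),flush=True)
        if f[2]>4.7 or H[n]-s["ee_pos"][2]>.0065: break
        z-=.0015
    env.movel([x,y,H[n]+.01],R,rate=.03); env.movel([x,y,.27],R)
    s=env.sense();print(s["t"],s["ee_pos"],s["wrist_force"])
E
python3 - <<'E'
from h import *
press("tall",.578,-.146)
p,P,C=cloud("scene")
for n in H: print(n,disc(P,C,n))
E
```

```text
tall 7.46 cmd 0.184 tcp [ 0.5779 -0.1461  0.1839] f [-0.58  0.55 -0.83]
tall 7.81 cmd 0.1825 tcp [ 0.5782 -0.1461  0.1828] f [-0.9  -0.38  2.11]
tall 8.16 cmd 0.181 tcp [ 0.5782 -0.1461  0.1811] f [-0.14 -0.3   3.15]
tall 8.51 cmd 0.1795 tcp [ 0.5782 -0.1461  0.1796] f [0.72 0.51 3.21]
tall 8.86 cmd 0.178 tcp [ 0.5782 -0.1461  0.1782] f [-0.07 -0.    3.74]
tall 9.21 cmd 0.1765 tcp [ 0.5782 -0.1461  0.1767] f [1.2  0.35 5.04]
10.575 [ 0.57752944 -0.14562746  0.26923537] [ 0.31593047 -0.43532004 -0.19484575]
tall [  0.578   -0.147    0.1836 119.    ]
squat [ 0.6124  0.2277  0.1234 85.    ]
small [5.967e-01 1.400e-02 1.356e-01 9.700e+01]
```

The tall pump went down about 6 mm at 5 N and came back up, with no shift. Next the squat, then the small.

```bash
python3 - <<'E'
from h import *
import cv2
press("squat",.611,.228)
p,P,C=cloud("scene")
for n in H: print(n,disc(P,C,n))
press("small",.597,.0145)
env.movel([.56,.0145,.33],R)
p,P,C=cloud("scene")
for n in H: print(n,disc(P,C,n))
cv2.imwrite("pics/end.png",p[:,:,::-1]); print(env.sense()["t"])
E
```

```text
squat 13.77 cmd 0.124 tcp [0.611  0.2279 0.1239] f [ 0.26  0.21 -0.06]
squat 14.12 cmd 0.1225 tcp [0.6112 0.228  0.1228] f [-0.21  0.97  2.83]
squat 14.47 cmd 0.121 tcp [0.6112 0.228  0.1212] f [-0.06  0.97  3.9 ]
squat 14.82 cmd 0.1195 tcp [0.6112 0.228  0.1196] f [-0.57  0.42  4.66]
squat 15.17 cmd 0.118 tcp [0.6112 0.228  0.1182] f [-0.04 -0.03  5.11]
16.8833 [0.61038642 0.227949   0.26892278] [0.41280801 0.63203425 0.42775288]
tall [  0.577   -0.147    0.1834 119.    ]
squat [ 0.6136  0.227   0.1235 79.    ]
small [5.978e-01 1.510e-02 1.355e-01 9.600e+01]
small 19.47 cmd 0.136 tcp [0.597  0.0144 0.1359] f [-0.5   0.59 -0.01]
small 19.82 cmd 0.1345 tcp [0.5972 0.0145 0.1348] f [-1.09  0.45  3.58]
small 20.17 cmd 0.133 tcp [0.5972 0.0145 0.1331] f [-0.71 -1.57  2.74]
small 20.52 cmd 0.1315 tcp [0.5972 0.0145 0.1316] f [ 0.49 -0.77  4.28]
small 20.87 cmd 0.13 tcp [0.5972 0.0144 0.1301] f [ 0.05 -0.35  4.5 ]
small 21.22 cmd 0.1285 tcp [0.5972 0.0145 0.1287] f [-0.49  0.02  4.62]
small 21.57 cmd 0.127 tcp [0.5972 0.0145 0.1273] f [-0.16 -0.    6.44]
23.3 [0.59639438 0.01463324 0.26906618] [-0.64612709 -0.60474291  0.21853208]
tall [  0.5788  -0.147    0.1836 118.    ]
squat [ 0.613   0.2271  0.1235 79.    ]
small [5.970e-01 1.410e-02 1.356e-01 9.700e+01]
23.9667
```

View pics/end.png

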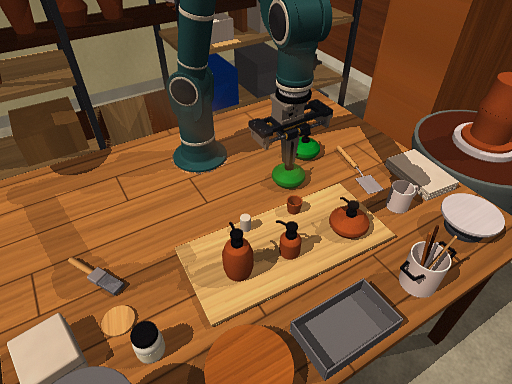

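The final picture shows all three dispensers upright with their pump heads up, at about (236,240), (291,232) and (350,210). The hand is clear above them, and nothing else has moved visibly.

```bash
python3 -c "
from station import *
print(workorder.finish_job())"
```

```text
the job is handed in; nothing more can be done
None
```

I pressed the pumps with the shut fingertips in the stated order: tall, squat, small. The job was handed in about 24 s into the 48 s allowed, and no verdict is reported.

| Dispenser | Pressed down (fingertip height) | Wrist force |
|---|---|---|
| tall | about 6.3 mm | 5.0 N |
| squat | about 4.8 mm | 5.1 N |
| small | about 7.7 mm | 6.4 N |

- **Depth:** the small one went a little deeper than planned because the force reading is noisy (about 1 N). All three presses stayed below the 12 mm limit.
- **After the presses:** the last scene-camera depth check put all three pump heads at their full height and within about 1 mm of where they started. The last picture showed the dispensers upright, nothing else visibly moved, and the hand clear at z = 0.33 m. I checked the other loose things only by eye.
- **Disagreement:** the top and wrist depth estimates of the button centres sat about 5–9 mm toward -x of the scene-camera ones, probably because the spouts were included. I used the scene-camera and network values.
- **Green look-alikes:** the networks also reported the two green ones as squat. I left those alone.

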